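# Push the bench meter back into the instrument row

### The job

The bench meter with the yellow bumpers has been pulled out of the instrument row. With the fingertips, slide it back along the bench into the gap between the power supply and the signal generator, until its back stands square against the aluminium stop rail. Push it gently and only on its case: do not lift or tip it or use its carrying handle, and leave the two neighbours and everything else on the bench where they are.

Things in the scene. Friction and masses are not known exactly. Their poses are not given: they have to be found in the camera images.
- meter: Bench meter to push back: grey case, yellow rubber bumpers round front and back. 112 deep (x) x 132 wide (y) x 70 mm high, 0.5 to 1.1 kg, slides with 3 to 8 N. Origin: centre of its underside, z = 0 on the bench. x points from front to back: flat front face 56 mm in -x, back 56 mm in +x, bumper sides 66 mm in +y and -y. Bumpers: 6 to 70 mm high, 22 mm along each side; between them the sides lie 1.5 mm deeper.
- meter_handle: Black carrying handle across the middle of the meter's top, 88 mm long along the meter's y, 12 mm wide, reaching 81 mm above the bench; origin at its foot, in the middle. Not to be pulled or pushed.
- rail: Stop rail behind the row: bright aluminium angle, 480 mm long (y), 22 mm high, screwed to the bench. Origin: foot of its front face, at mid-length; x points square to it, away from the robot. The meter's place: its origin at rail x = -56 mm, y = 0, axes parallel to the rail's. The neighbours leave a gap of 160 mm there, 14 mm to spare on each side of the meter.
- supply: Bench power supply, dark blue case, 112 deep (x) x 132 wide (y) x 70 mm high, 1.8 kg, loose. Stands with its back to the rail, its centre 146 mm to one side (either side) of the rail's middle. Knobs and terminals stand 12 mm out of its front. Origin: centre of its underside, x from front to back.
- generator: Signal generator with a beige case, same size, 1.7 kg, loose; stands on the other side of the gap in the same way; a knob and sockets stand 12 mm out of its front. Origin: centre of its underside, x from front to back.
- reel: Bystander: white reel of solder standing on its flat side, 64 mm across, 40 mm high; origin: centre of its underside.
- dish: Bystander: round steel dish of screws, 72 mm across, 22 mm high; origin: centre of its underside.
- bottle: Bystander: white cleaner bottle with red cap, 52 mm across, 130 mm high; origin: centre of its underside.
- screwdriver: Bystander: screwdriver with red handle lying on the bench; origin under the middle of its length, x along it towards the tip.
- hammer: Bystander: hammer with wooden handle lying on the bench; origin under the middle of its length, x along it towards the head.
- brush: Bystander: small brush lying on the bench; origin under the middle of its length, x along it.
- pliers: Bystander: pliers with red handles lying on the bench, 155 mm long, 15 mm high; origin by the pivot, x towards the jaws.
Not all that is in view belongs to the job. Leave any brown or orange look-alike of the meter alone.

How it is judged:
At the end, for the whole second after the job is handed in: The meter stands on its feet in the gap, its back within 5 mm of the stop rail, within 18 mm of the middle of the gap, square to the rail within 0.06 rad, at rest; the neighbours have not moved more than 10 mm, nor any other loose thing more than 25 mm (x of meter in the frame of rail between -0.061 and -0.053 m and y of meter in the frame of rail between -0.018 and 0.018 m and angle between the x axis of meter and the x axis of rail, either way round below 0.06 rad and angle between meter's own z axis and vertical below 0.04 rad and height (world z) of meter below 0.005 m and linear speed of meter below 0.01 m/s and distance of each of supply, generator from where it was at the start of the episode below 0.01 m and distance of each of reel, dish, bottle, screwdriver, hammer, brush, pliers from where it was at the start of the episode below 0.025 m); the robot touches nothing.
It fails at once if the meter is lifted off the bench or tipped (height (world z) of meter above 0.01 m or angle between meter's own z axis and vertical above 0.15 rad).
It fails at once if the meter's carrying handle is used (contact force between the fingers and meter_handle above 2 N).
It fails at once if the meter is shot along faster than 0.4 m/s or rammed against the rail with more than 60 N (linear speed of meter above 0.4 m/s or contact force between meter and rail above 60 N).
It fails at once if a neighbouring instrument is shifted by more than 10 mm (distance of any of supply, generator from where it was at the start of the episode above 0.01 m).
It fails at once if another thing on the bench is shifted by more than 25 mm (distance of any of reel, dish, bottle, screwdriver, hammer, brush, pliers from where it was at the start of the episode above 0.025 m).
It also fails if it takes over 64 s, if anything falls off the work surface, if the arm or the gripper's body presses on something with over 40 N, if the wrist force passes 120 N, or if a joint passes its speed limit or range.

### The arm

A 6-joint arm with a two-finger parallel gripper is mounted at the origin on the work surface. World frame = base frame: x ahead of the robot, y to its left, z up, the work surface at z = 0. Lengths are in m, angles in rad, forces in N, time in s.
With the tool pointing down it reaches from about 0.375 to 0.975 m from the base axis. Payload 3.8 kg.
Tool frame: the origin (TCP) lies midway between the tips of the shut fingers; the grasp point (between the pads) lies env.hold_point_z behind it (env.hold_point_z is the distance from the TCP to the grasp point, in m); z points along the fingers, y is the line along which they close (so a half turn about z gives the same grasp; the last joint's range is limited). The gripper opens to 88 mm and grips with 3 to 60 N. Pads are 18 mm wide; open, the fingers measure 123 mm over their backs; the gripper's body (75 mm by 187 mm) begins 45 mm behind the grasp point.
Start: joints at [-1.381, 0.264, 1.604, -0, 1.274, -0.037], TCP at [0.152, -0.658, 0.239] pointing down, gripper open.
Joint ranges: [-2.63, 2.63], [-0.94, 2.18], [0.31, 2.57], [-1.31, 4.45], [0, 2.66], [-2.55, 2.55]. Speed limits (rad/s): [2.57, 2.57, 3.14, 3.14, 3.14, 3.14].

### API

Orientations are given as a rotation vector (axis times angle).
In Python, from rig import env gives the robot as it stands.
- The arm moves only by the tool jog_arm, never from a script. Its argument "increments" is a list of rows, each an object with "xyz": the shift along the tool's x, y, z in units of 500 mm (1.0 is 500 mm), a list of three; "dr": the turn, a rotation vector about the tool's x, y, z in units of 0.5 rad (1.0 is 0.5 rad), a list of three; "grip": the opening in per cent of the stroke, from 0 (shut) to 100 (fully open). A call has 1 to 8 rows; each row is the pose to reach, as a shift and turn from the pose commanded when the call began, along the tool's axes at that moment; what a row does not reach only later rows make up. A row lasts 1/8 s, in which the tool goes at most 62.5 mm and 10.7 degrees, less where a joint would pass 70% of its speed; a pose out of reach is approached as far as the arm can. A call with a number of a shift or a turn outside -1 to 1 is refused whole. A call with a gripper value outside its range is refused whole. The fingers move at their own pace and stop on an object; "newtons" is the grip in N (left out, the last holds). Time passes only in rows, so rows that repeat a pose let the fingers close. It gives the time, the measured TCP pose, the force, the opening and the grip force at its end, in the units of the state.
- env.observe(): the state, without advancing time (a new reading comes with each control period).
- env.get_image(name): name is "scene" or "side" or "wrist"; returns the picture (480x640x3 uint8, red, green, blue); there is no depth.
- env.camera_info(name): a dict with "intrinsics" (3x3 intrinsics, pixels), "R" (3x3) and "t" (3): a world point X has camera coordinates R X + t. Camera axes: x right, y down, z forward; pixel columns grow to the right and rows downward; lengths in m; the calibration is good to about 2 mm. The wrist camera is an equidistant fisheye: a pixel r from the principal point sees the ray r / f radians off the axis. A picture is of the moment at which its call begins: read the wrist's pose just before it. camera_info takes no time and is no camera call; for the wrist camera it gives the pose at the moment of the call.
- env.sign_off(): hands the job in; it is judged then, once.
The state is a dict: "time": time; "qpos": joint angles; "qd": joint speeds; "joint_efforts": joint torques, N m; "position": TCP position; "tcp_rot": TCP orientation; "wrist_force": force on the tool from outside, world axes, zero at the start; "moment": the same for the moment, N m; "width": finger opening in m; "grip_force": force on a finger pad.
Only numpy, scipy, OpenCV 4.12 (cv2) and the standard library are available. Lean on these libraries where they do the work, as an engineer would, in place of code of your own. Each camera call takes 0.05 s, during which the arm holds its last target. There are 200 camera calls.

## Working session

There is one attempt and no reset: what is moved stays moved. The work goes in short steps, Python scripts to look and compute and a tool call to move; the robot and the scene stay as the last step left them, time stands still between calls to the robot, and variables do not carry over. Pictures are saved under pics/ and viewed, at most 10 in all, crops included, and the job is handed in when it is done.

Besides the shell and the picture viewer there is one more tool, called after "Emit:" by a JSON object that holds its "name" and its "arguments", one argument or row to a line. jog_arm: Moves the arm, as the interface text tells. Its arguments: {"type":"object","properties":{"increments":{"type":"array","items":{"type":"object","properties":{"xyz":{"type":"array","items":{"type":"number"}},"dr":{"type":"array","items":{"type":"number"}},"grip":{"type":"number"}}}},"newtons":{"type":"number"}},"required":["increments"]}

```bash
mkdir -p pics; ls
python3 - <<'E'
from rig import env
import cv2,numpy as np
a=env.get_image("scene");b=env.get_image("side")
np.save("scene0.npy",a);np.save("side0.npy",b)
cv2.imwrite("pics/scene0.png",a[:,:,::-1]);cv2.imwrite("pics/side0.png",b[:,:,::-1])
for n in("scene","side"):
    c=env.camera_info(n);print(n,c["intrinsics"],-np.array(c["R"]).T@c["t"],np.array(c["R"]).round(3))
print(env.observe(),env.hold_point_z)
E
```

```text
pics
scene [[524.42833645   0.         325.55897311]
 [  0.         524.42833645 232.14872846]
 [  0.           0.           1.        ]] [1.41910225 0.17846355 1.22096037] [[-0.186  0.983  0.006]
 [ 0.772  0.15  -0.618]
 [-0.608 -0.11  -0.786]]
side [[450.00242058   0.         315.87024235]
 [  0.         450.00242058 243.85653856]
 [  0.           0.           1.        ]] [ 0.44103481 -0.88348712  0.70221281] [[ 0.997 -0.078 -0.014]
 [-0.056 -0.567 -0.822]
 [ 0.057  0.82  -0.569]]
{'time': 0.1, 'qpos': array([-1.38089787e+00,  2.64715329e-01,  1.60520572e+00, -3.10571235e-05,
        1.27372152e+00, -3.68677033e-02]), 'qd': array([-0.00022424, -0.00228123, -0.00388929, -0.00075989, -0.00106401,
        0.00022556]), 'joint_efforts': array([ 2.96789494e-04, -5.03616929e+01, -3.58071041e+01,  7.30507169e-02,
        2.33051204e-02, -5.23520009e-05]), 'position': array([ 0.15164813, -0.65709185,  0.23750437]), 'tcp_rot': array([-3.11939038e+00, -3.55223959e-01,  2.92445526e-04]), 'wrist_force': array([0.11222891, 0.41925174, 0.32601164]), 'moment': array([-0.05860741,  0.01039683, -0.03338955]), 'grip_force': 0.0, 'width': 0.08803570979594641} 0.0187
```

View pics/scene0.png

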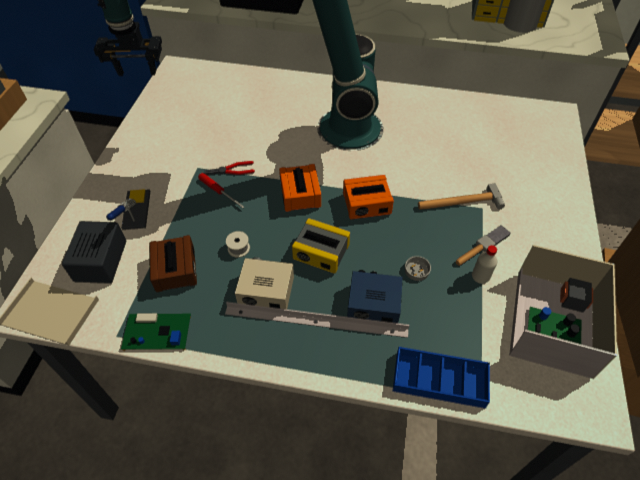

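View pics/side0.png

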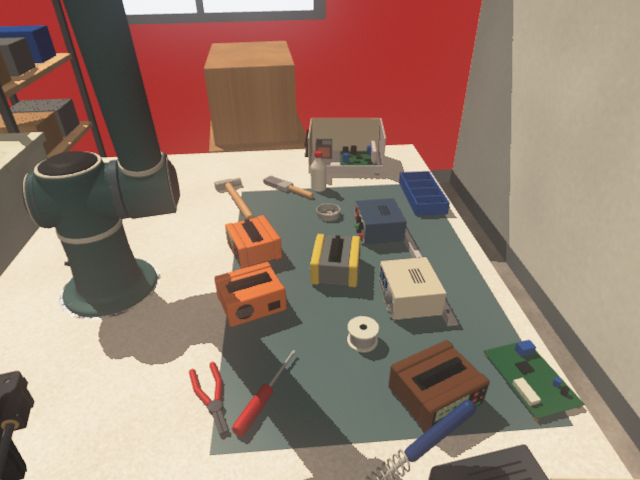

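The candidates for the meter in the scene view are yellow/grey (321,245), orange (300,188), orange (368,195) and brown (172,262). I choose the one with the yellow bumpers at (321,245), which is at (336,260) in the side view. The generator is beige (264,285), the supply is navy (375,297), and the rail runs from about (226,309) to (408,330). Next is a close crop to check the choice and pick out the corners.

Run:
```python
import cv2,numpy as np
a=np.load("scene0.npy")[:,:,::-1];b=np.load("side0.npy")[:,:,::-1]
c=cv2.resize(a[210:340,220:420],None,fx=4,fy=4,interpolation=cv2.INTER_CUBIC)
cv2.imwrite("pics/c1.png",c)
d=cv2.resize(b[190:330,300:460],None,fx=4,fy=4,interpolation=cv2.INTER_CUBIC)
cv2.imwrite("pics/c2.png",d)
```

```text
(no output)
```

View pics/c1.png

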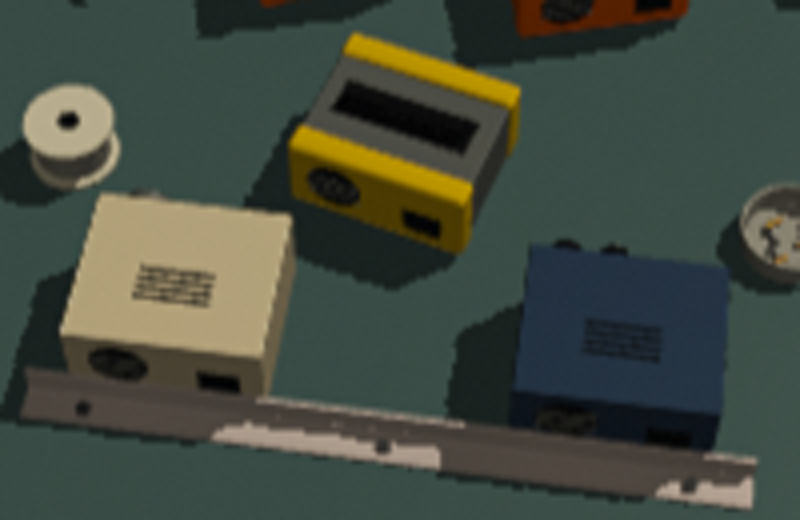

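View pics/c2.png

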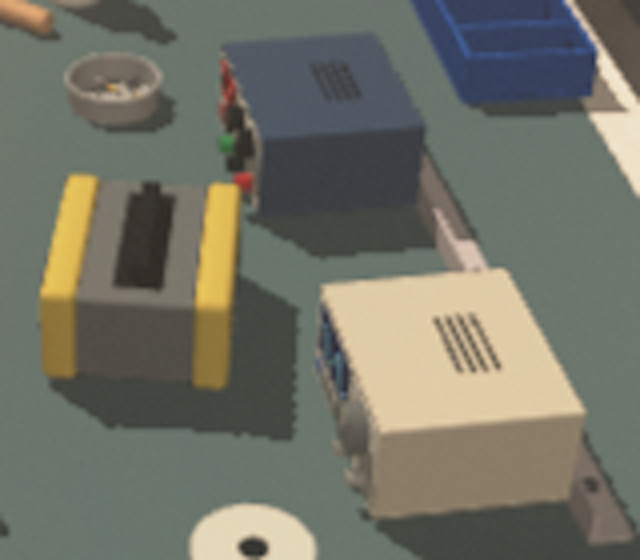

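The crops confirm the choice: grey case, two yellow bumpers, black handle. The corners of the meter top, both neighbours' tops and the rail's upper edge are all readable, so I'll cast them onto their planes.

```bash
cat > h.py <<'E'
import numpy as np
from rig import env
def cast(cam,uv,z):
    c=env.camera_info(cam);K=np.array(c["intrinsics"]);R=np.array(c["R"]);C=-R.T@np.array(c["t"])
    uv=np.atleast_2d(uv).astype(float);d=(np.linalg.inv(K)@np.c_[uv,np.ones(len(uv))].T).T@R
    return (C+d*((z-C[2])/d[:,2])[:,None])[:,:2]
E
python3 - <<'E'
from h import *
s=lambda p:np.array(p)/4+[220,210]-.375
t=lambda p:np.array(p)/4+[300,190]-.375
def rep(n,q):
    e=np.linalg.norm(np.roll(q,-1,0)-q,axis=1); 
    # corners order: FR(+y?) front1,front2,back2,back1
    ax=(q[2]+q[3]-q[0]-q[1]); ay=q[0]+q[3]-q[1]-q[2]
    print(n,"c",q.mean(0).round(4),"edges mm",(e*1e3).round(1),"yaw x",np.arctan2(ax[1],ax[0]).round(3),"yaw y",(np.arctan2(ay[1],ay[0])-np.pi/2).round(3)); print((q*1e3).round(0).tolist())
rep("meter sc",cast("scene",s([(520,90),(350,35),(294,130),(472,187)]),.07))
rep("meter si",cast("side",t([(70,175),(42,298),(232,303),(240,185)]),.07))
rep("gen sc",cast("scene",s([(292,215),(100,195),(63,335),(265,357)]),.07))
rep("gen si",cast("side",t([(322,285),(378,432),(583,412),(506,268)]),.07))
rep("sup sc",cast("scene",s([(728,267),(530,245),(513,392),(718,413)]),.07))
rep("sup si",cast("side",t([(224,44),(257,138),(424,124),(377,34)]),.07))
r=cast("scene",s([(25,370),(757,458)]),.022);d=r[1]-r[0];print("rail",r,np.hypot(*d),np.arctan2(d[1],d[0])-np.pi/2,r.mean(0))
print("reel,dish",cast("scene",s([(68,130)]),.03),cast("scene",s([(785,230)]),.01))
E
```

```text
meter sc c [0.5483 0.0099] edges mm [129.4  92.5 130.6  90.2] yaw x -0.214 yaw y -0.194
[[517.0, 83.0], [491.0, -44.0], [581.0, -64.0], [605.0, 64.0]]
meter si c [0.5511 0.0011] edges mm [130.3 109.7 123.1 108.3] yaw x -0.172 yaw y -0.201
[[511.0, 74.0], [484.0, -53.0], [593.0, -69.0], [617.0, 52.0]]
gen sc c [ 0.7096 -0.1107] edges mm [130.3 110.2 130.6 110.2] yaw x 0.069 yaw y 0.066
[[650.0, -49.0], [659.0, -179.0], [769.0, -172.0], [760.0, -42.0]]
gen si c [ 0.7053 -0.1184] edges mm [129.5 111.5 130.  111.1] yaw x 0.052 yaw y 0.034
[[648.0, -57.0], [652.0, -186.0], [763.0, -180.0], [759.0, -51.0]]
sup sc c [0.6955 0.1779] edges mm [130.3 111.7 128.2 109.7] yaw x 0.051 yaw y 0.066
[[636.0, 240.0], [644.0, 110.0], [755.0, 117.0], [746.0, 245.0]]
sup si c [0.6914 0.1719] edges mm [126.9 113.  124.  111.6] yaw x 0.042 yaw y 0.026
[[634.0, 233.0], [637.0, 106.0], [749.0, 112.0], [746.0, 236.0]]
rail [[ 0.77219902 -0.20338008]
 [ 0.74584078  0.27514932]] 0.4792547810142296 0.055026167175077356 [0.7590199  0.03588462]
reel,dish [[ 0.58228588 -0.22996721]] [[0.55724198 0.27940688]]
```

```bash
cat >> h.py <<'E'
from scipy.spatial.transform import Rotation as Ro
def goal(yaw,tilt=0):  # tool x at world yaw, z down, fingertips leading by tilt
    c,s=np.cos(yaw),np.sin(yaw)
    return Ro.from_matrix(np.array([[c,s,0],[s,-c,0],[0,0,-1]]))*Ro.from_euler('y',tilt)
def inc(p,yaw,tilt=0):
    o=env.observe();R=Ro.from_rotvec(o["tcp_rot"])
    print("xyz",(R.inv().apply(np.array(p)-o["position"])/.5).round(4).tolist(),"dr",((R.inv()*goal(yaw,tilt)).as_rotvec()/.5).round(4).tolist())
E
python3 - <<'E'
from h import *
print((cast("scene",[(285,211),(321,207),(348,218),(393,214)],0)*1e3).round())
print((cast("side",[(235,262),(280,260),(229,322),(285,307)],0)*1e3).round())
print("tilt check: tool z", goal(-.2,.1).apply([0,0,1]))
inc([.45,.02,.23],-.2,.1)
E
```

```text
[[ 418. -130.]
 [ 382.  -25.]
 [ 409.   64.]
 [ 367.  196.]]
[[ 295.   66.]
 [ 412.   64.]
 [ 297. -154.]
 [ 421. -117.]]
tilt check: tool z [ 0.0978434  -0.01983384 -0.99500417]
xyz [0.8859, -1.1853, 0.0175] dr [-0.0467, 0.1977, 0.8526]
```

Emit:
{"name": "jog_arm", "arguments": {
  "increments": [
    {"xyz":[0.45,-0.6,0],"dr":[0,0,0.4]},
    {"xyz":[0.45,-0.6,0],"dr":[0,0,0.4]},
    {"xyz":[0.45,-0.6,0],"dr":[0,0,0.4]},
    {"xyz":[0.45,-0.6,0],"dr":[0,0,0.4]},
    {"xyz":[0.45,-0.6,0],"dr":[0,0,0.4]},
    {"xyz":[0.45,-0.6,0],"dr":[0,0,0.4]},
    {"xyz":[0.45,-0.6,0],"dr":[0,0,0.4]},
    {"xyz":[0.45,-0.6,0],"dr":[0,0,0.4]}
  ]
}}

```text
$.increments[0]: bad value
```

```bash
python3 -c "
from h import *
inc([.47,.018,.2],-.2,.1)"
```

```text
xyz [0.924, -1.1723, 0.0775] dr [-0.0467, 0.1977, 0.8526]
```

Emit:
{"name": "jog_arm", "arguments": {
  "increments": [
    {"xyz":[0.45,-0.6,0.0],"dr":[0.0,0.0,0.4],"grip":100},
    {"xyz":[0.45,-0.6,0.0],"dr":[0.0,0.0,0.4],"grip":100},
    {"xyz":[0.45,-0.6,0.0],"dr":[0.0,0.0,0.4],"grip":100},
    {"xyz":[0.45,-0.6,0.0],"dr":[0.0,0.0,0.4],"grip":100},
    {"xyz":[0.45,-0.6,0.0],"dr":[0.0,0.0,0.4],"grip":100},
    {"xyz":[0.45,-0.6,0.0],"dr":[0.0,0.0,0.4],"grip":100},
    {"xyz":[0.45,-0.6,0.0],"dr":[0.0,0.0,0.4],"grip":100},
    {"xyz":[0.45,-0.6,0.0],"dr":[0.0,0.0,0.4],"grip":100}
  ]
}}

```text
time: 1.1
position: [0.3036, -0.3151, 0.2387]
tcp_rot: [3.14, 0.044, -0.0]
wrist_force: [-0.4, -0.5, -0.4]
width: 0.0884
grip_force: 0.0
```

```bash
python3 -c "
from h import *
inc([.47,.018,.2],-.2,.1)"
```

```text
xyz [0.3514, -0.6566, 0.0768] dr [-0.021, 0.1994, 0.4557]
```

Emit:
{"name": "jog_arm", "arguments": {
  "increments": [
    {"xyz":[0.35,-0.656,0.077],"dr":[-0.02,0.2,0.456],"grip":100},
    {"xyz":[0.35,-0.656,0.077],"dr":[-0.02,0.2,0.456],"grip":100},
    {"xyz":[0.35,-0.656,0.077],"dr":[-0.02,0.2,0.456],"grip":100},
    {"xyz":[0.35,-0.656,0.077],"dr":[-0.02,0.2,0.456],"grip":100},
    {"xyz":[0.35,-0.656,0.077],"dr":[-0.02,0.2,0.456],"grip":100},
    {"xyz":[0.35,-0.656,0.077],"dr":[-0.02,0.2,0.456],"grip":100},
    {"xyz":[0.35,-0.656,0.077],"dr":[-0.02,0.2,0.456],"grip":100},
    {"xyz":[0.35,-0.656,0.077],"dr":[-0.02,0.2,0.456],"grip":100}
  ]
}}

```text
time: 2.1
position: [0.4698, 0.0164, 0.1998]
tcp_rot: [3.112, -0.316, 0.154]
wrist_force: [0.3, -0.1, -0.1]
width: 0.0879
grip_force: 0.0
```

Run:
```python
from h import *
import cv2
o=env.observe();print(o["position"],o["tcp_rot"])
i=env.camera_info("wrist");print(i)
w=env.get_image("wrist");np.save("w1.npy",w);cv2.imwrite("pics/w1.png",w[:,:,::-1])
inc([.47,.018,.03],-.2,.1)
```

```text
[0.4697985  0.01636962 0.19975794] [ 3.1121349  -0.31572539  0.15417636]
{'intrinsics': array([[371.64829954,   0.        , 321.41543242],
       [  0.        , 371.64829954, 242.76306785],
       [  0.        ,   0.        ,   1.        ]]), 'R': array([[-2.00399490e-01, -9.79714250e-01, -1.83490299e-04],
       [-9.54749247e-01,  1.95250908e-01,  2.24345621e-01],
       [-2.19758776e-01,  4.51339353e-02, -9.74509625e-01]]), 't': array([0.11079869, 0.43220083, 0.46216891])}
xyz [-0.0338, -0.0041, 0.3382] dr [-0.0004, 0.0012, -0.0073]
```

View pics/w1.png

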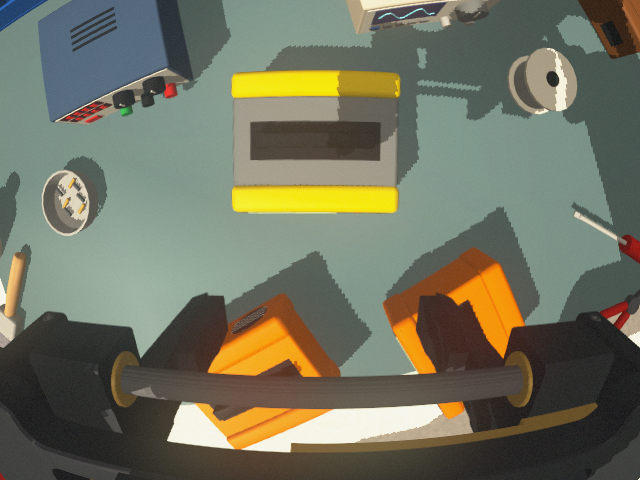

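The wrist view shows the yellow meter squared to the tool, its top corners at (233,72), (400,72), (398,211) and (232,211). The orange look-alikes are below it at (270,370) and (460,320), with clear bench between. Next I cast the corners through the fisheye.

```bash
cat >> h.py <<'E'
def wcast(uv,z,i):
    K=np.array(i["intrinsics"]);R=np.array(i["R"]);C=-R.T@np.array(i["t"])
    d=(np.atleast_2d(uv).astype(float)-K[:2,2])/K[0,0];r=np.linalg.norm(d,axis=1,keepdims=True)
    v=np.c_[d*np.sin(r)/r,np.cos(r)]@R
    return (C+v*((z-C[2])/v[:,2])[:,None])[:,:2]
E
python3 - <<'E'
from h import *
i=env.camera_info("wrist")
q=wcast([(233,72),(400,72),(398,211),(232,211)],.07,i)
print((q*1e3).round(),np.linalg.norm(np.roll(q,-1,0)-q,axis=1).round(4),q.mean(0))
d=q[0]-q[1];e=q[3]-q[2];print(np.arctan2(d[1],d[0])-np.pi/2,np.arctan2(e[1],e[0])-np.pi/2)
print(wcast([(54,122),(39,12),(192,80),(349,0)],.07,i))
E
```

```text
[[619.  56.]
 [592. -70.]
 [485. -48.]
 [512.  80.]] [0.1286 0.1092 0.13   0.1097] [0.55184036 0.00426416]
-0.20748411399998035 -0.20410178014837665
[[ 0.6324371   0.23237457]
 [ 0.75557355  0.24037275]
 [ 0.62178208  0.0893109 ]
 [ 0.6587112  -0.04442121]]
```

Emit:
{"name": "jog_arm", "arguments": {
  "increments": [
    {"xyz":[-0.01,0.0,0.1],"dr":[0.0,0.0,0.0],"grip":100},
    {"xyz":[-0.02,0.0,0.2],"dr":[0.0,0.0,0.0],"grip":100},
    {"xyz":[-0.03,0.0,0.28],"dr":[0.0,0.0,-0.01],"grip":100},
    {"xyz":[-0.034,0.0,0.338],"dr":[0.0,0.0,-0.01],"grip":100},
    {"xyz":[-0.034,0.0,0.338],"dr":[0.0,0.0,-0.01],"grip":100},
    {"xyz":[-0.034,0.0,0.338],"dr":[0.0,0.0,-0.01],"grip":100}
  ]
}}

```text
time: 2.9
position: [0.4707, 0.0166, 0.0315]
tcp_rot: [3.113, -0.311, 0.159]
wrist_force: [-0.3, 0.1, 0.4]
width: 0.0879
grip_force: 0.0
```

```bash
cat > plan.py <<'E'
from h import *
import sys
# face-centre waypoints start->goal, TCP = face - 0.010*normal
def wp(f,a=(.497,.016,-.205),b=(.646,.028,.052)):
    v=np.array(a)+(np.array(b)-a)*f; n=np.array([np.cos(v[2]),np.sin(v[2])])
    return [*(v[:2]-.010*n),.030],v[2],.1
if __name__=="__main__":
    print(env.observe()["position"],env.observe()["wrist_force"])
    for f in map(float,sys.argv[1:]): inc(*wp(f))
E
python3 plan.py 0 .1 .2 .3 .4 .5
```

```text
[0.47065559 0.016626   0.03154805] [-0.28300984  0.05858894  0.35685706]
xyz [0.0314, -0.0093, 0.0063] dr [-0.0035, -0.0039, 0.0121]
xyz [0.06, -0.017, 0.0093] dr [0.0017, -0.0039, -0.039]
xyz [0.0886, -0.0247, 0.0122] dr [0.0069, -0.0039, -0.0902]
xyz [0.1172, -0.0325, 0.0151] dr [0.0121, -0.004, -0.1413]
xyz [0.1459, -0.0402, 0.0181] dr [0.0172, -0.004, -0.1924]
xyz [0.1745, -0.0479, 0.021] dr [0.0224, -0.004, -0.2436]
```

Emit:
{"name": "jog_arm", "arguments": {
  "increments": [
    {"xyz":[0.016,-0.009,0.005],"dr":[0.0,0.0,0.01],"grip":100},
    {"xyz":[0.03,-0.009,0.006],"dr":[0.0,0.0,0.01],"grip":100},
    {"xyz":[0.045,-0.013,0.008],"dr":[0.0,0.0,-0.015],"grip":100},
    {"xyz":[0.06,-0.017,0.009],"dr":[0.0,0.0,-0.04],"grip":100},
    {"xyz":[0.075,-0.021,0.011],"dr":[0.005,0.0,-0.065],"grip":100},
    {"xyz":[0.089,-0.025,0.012],"dr":[0.007,0.0,-0.09],"grip":100},
    {"xyz":[0.103,-0.029,0.014],"dr":[0.01,0.0,-0.115],"grip":100},
    {"xyz":[0.117,-0.033,0.015],"dr":[0.012,0.0,-0.14],"grip":100}
  ]
}}

```text
time: 3.9
position: [0.5304, 0.0228, 0.0284]
tcp_rot: [3.125, -0.196, 0.154]
wrist_force: [-3.4, -0.6, -0.6]
width: 0.0882
grip_force: 1.5
```

```bash
python3 plan.py .4 .5 .6 .7
python3 - <<'E'
from h import *
import cv2
i=env.camera_info("wrist");np.save("i2.npy",i,allow_pickle=True)
w=env.get_image("wrist");cv2.imwrite("pics/w2.png",w[:,:,::-1])
E
```

```text
[0.53036324 0.02276949 0.0283768 ] [-3.42327823 -0.58346653 -0.64213618]
xyz [0.0327, -0.0022, -0.0] dr [0.0055, 0.0033, -0.0454]
xyz [0.0619, -0.0078, 0.0028] dr [0.0106, 0.0033, -0.0965]
xyz [0.091, -0.0133, 0.0057] dr [0.0157, 0.0033, -0.1477]
xyz [0.1202, -0.0189, 0.0086] dr [0.0208, 0.0034, -0.1988]
```

View pics/w2.png

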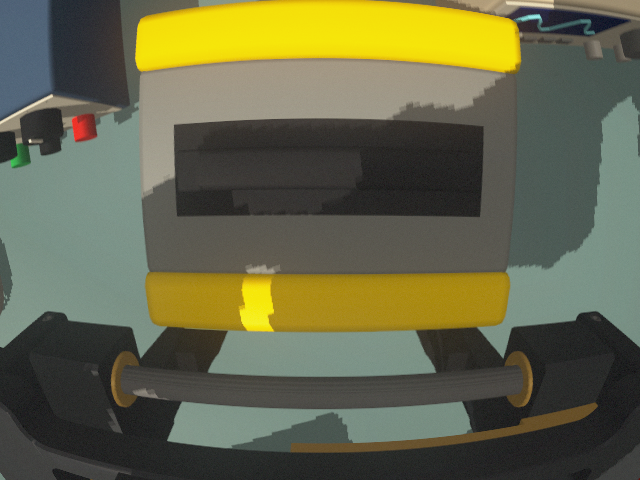

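The meter's front face sits flat on both fingers (bumper edge from (150,326) to (507,326)) and moves with a push of about 3.4 N. The generator's corner is close, at (520,10). I'll measure how it lies relative to the gap.

```bash
python3 - <<'E'
from h import *
i=np.load("i2.npy",allow_pickle=True).item()
q=wcast([(137,18),(520,22),(508,325),(150,325)],.07,i);c=q.mean(0)
e=q[3]-q[2];d=q[0]-q[1];print((q*1e3).round(),c,[np.arctan2(k[1],k[0])-np.pi/2 for k in(e,d)])
o=env.observe();print(Ro.from_rotvec(o["tcp_rot"]).as_matrix()[:,0])
# supply front-right top corner, generator front-left corner
print(wcast([(130,105),(50,0)],.07,i),wcast([(508,6)],.07,i))
a=env.get_image("scene");np.save("s2.npy",a)
# yellow blob in scene
E
python3 - <<'E'
import cv2,numpy as np
a=np.load("s2.npy")[:,:,::-1]
cv2.imwrite("pics/c3.png",cv2.resize(a[210:340,220:420],None,fx=4,fy=4,interpolation=cv2.INTER_CUBIC))
E
```

```text
[[656.  70.]
 [640. -58.]
 [533. -46.]
 [550.  83.]] [0.59483797 0.01226157] [np.float64(-0.12872058831011968), np.float64(-0.12728966159513844)]
[ 0.98717557 -0.1237957   0.10079192]
[[0.6258547  0.07441961]
 [0.67979504 0.10934678]] [[ 0.64578191 -0.05447071]]
```

View pics/c3.png

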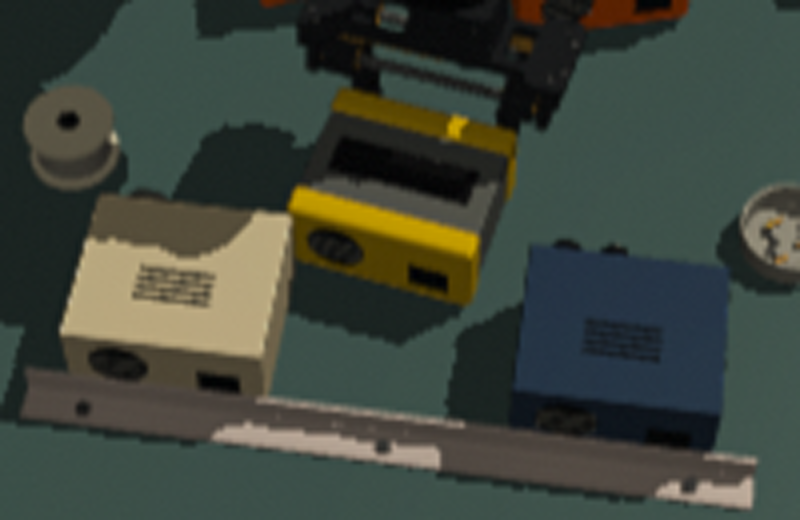

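The view shows the meter's back corner, crop (292,215), about to meet the generator's front corner. The meter needs about 17 mm more in +y before it goes in, so I'll back off and push gently on its -y side with the fingers nearly shut, clear of the generator's knobs.

Emit:
{"name": "jog_arm", "arguments": {
  "increments": [
    {"xyz":[-0.03,0.0,0.0],"dr":[0.0,0.0,0.0],"grip":100},
    {"xyz":[-0.06,0.0,0.0],"dr":[0.0,0.0,0.0],"grip":100},
    {"xyz":[-0.065,0.0,-0.1],"dr":[0.0,0.0,0.0],"grip":60},
    {"xyz":[-0.07,0.0,-0.2],"dr":[0.0,0.0,0.0],"grip":20},
    {"xyz":[-0.07,0.0,-0.28],"dr":[0.0,0.0,0.0],"grip":20},
    {"xyz":[-0.07,0.0,-0.28],"dr":[0.0,0.0,0.0],"grip":20}
  ]
}}

```text
time: 4.75
position: [0.4843, 0.0291, 0.1687]
tcp_rot: [3.125, -0.197, 0.171]
wrist_force: [0.4, 0.3, 0.3]
width: 0.0505
grip_force: 0.0
```

Run:
```python
from h import *
inc([.588,-.08,.16],1.446,.1)
```

```text
xyz [0.23, 0.1905, 0.0423] dr [0.3259, -0.016, -3.1266]
```

Emit:
{"name": "jog_arm", "arguments": {
  "increments": [
    {"xyz":[0.1,0.09,0.0],"dr":[0.05,0.0,-0.35],"grip":20},
    {"xyz":[0.2,0.16,0.02],"dr":[0.1,0.0,-0.7],"grip":20},
    {"xyz":[0.23,0.19,0.04],"dr":[0.1,0.0,-1.0],"grip":20},
    {"xyz":[0.23,0.19,0.04],"dr":[0.1,0.0,-1.0],"grip":20}
  ]
}}

```text
time: 5.25
position: [0.5853, -0.0816, 0.1532]
tcp_rot: [-3.064, -0.579, -0.148]
wrist_force: [-1.0, 0.4, -0.1]
width: 0.0178
grip_force: 0.0
```

Emit:
{"name": "jog_arm", "arguments": {
  "increments": [
    {"xyz":[0.0,0.0,0.0],"dr":[0.1,0.0,-0.35],"grip":20},
    {"xyz":[0.0,0.0,0.0],"dr":[0.1,0.0,-0.7],"grip":20},
    {"xyz":[0.0,0.0,0.0],"dr":[0.1,0.0,-1.0],"grip":20},
    {"xyz":[0.0,0.0,0.0],"dr":[0.1,0.0,-1.0],"grip":20}
  ]
}}

```text
time: 5.75
position: [0.5842, -0.0789, 0.155]
tcp_rot: [-2.802, -1.314, -0.138]
wrist_force: [0.9, 0.5, 0.0]
width: 0.0178
grip_force: 0.0
```

Run:
```python
from h import *
inc([.588,-.08,.16],1.446,.1)
```

```text
xyz [0.0041, 0.0073, -0.0097] dr [0.1096, 0.0009, -1.1332]
```

Emit:
{"name": "jog_arm", "arguments": {
  "increments": [
    {"xyz":[0.0,0.0,0.0],"dr":[0.05,0.0,-0.35],"grip":20},
    {"xyz":[0.0,0.0,0.0],"dr":[0.1,0.0,-0.7],"grip":20},
    {"xyz":[0.0,0.0,0.0],"dr":[0.1,0.0,-1.0],"grip":20},
    {"xyz":[0.0,0.0,0.0],"dr":[0.1,0.0,-1.0],"grip":20}
  ]
}}

```text
time: 6.25
position: [0.5851, -0.0793, 0.1556]
tcp_rot: [-2.375, -1.954, -0.118]
wrist_force: [-0.1, 0.1, 0.6]
width: 0.0177
grip_force: 0.0
```

Run:
```python
from h import *
inc([.588,-.080,.03],1.446,.1)
```

```text
xyz [-0.0252, 0.0062, 0.25] dr [0.0121, 0.0004, -0.137]
```

Before going down, I'll use the wrist view from here to re-measure the meter's pose and the corner of the generator.

Run:
```python
from h import *
import cv2
i=env.camera_info("wrist");np.save("i3.npy",i,allow_pickle=True)
w=env.get_image("wrist");cv2.imwrite("pics/w3.png",w[:,:,::-1])
```

```text
(no output)
```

View pics/w3.png

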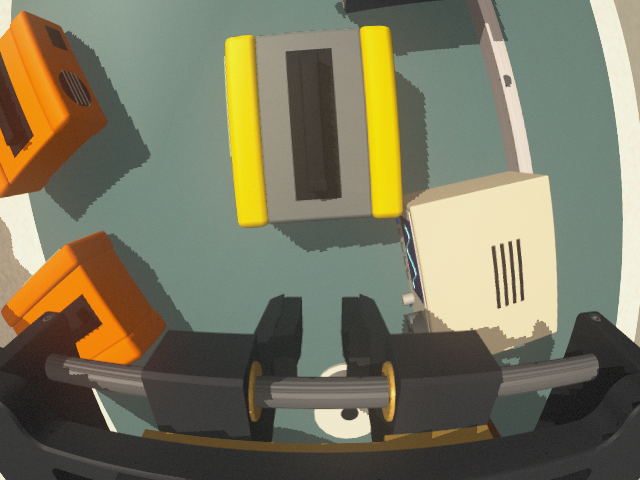

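The wrist view shows the meter's top corners at (227,37), (389,27), (402,216) and (240,226). The generator's front-left top corner is at (408,208), its knob at (407,298), and the rail's upper edge runs from (481,0) to (512,174).

Run:
```python
from h import *
i=np.load("i3.npy",allow_pickle=True).item()
q=wcast([(227,37),(240,226),(402,216),(389,27)],.07,i)
e=q[0]-q[1];d=q[3]-q[2];print((q*1e3).round(),q.mean(0),[np.arctan2(k[1],k[0])-np.pi/2 for k in(e,d)])
g=wcast([(408,208),(549,176)],.07,i);print("gen",g,np.arctan2(*(g[1]-g[0])[::-1]))
r=wcast([(481,10),(510,174)],.022,i);print("rail",r,np.arctan2(*(r[0]-r[1])[::-1])-np.pi/2)
print("knob",wcast([(402,298)],.035,i))
inc([.583,-.085,.03],1.446,.1)
```

```text
[[553.  84.]
 [536. -44.]
 [643. -58.]
 [658.  69.]] [0.59749816 0.01271847] [np.float64(-0.1288338997884828), np.float64(-0.12294538578106362)]
gen [[ 0.64768976 -0.05316251]
 [ 0.76025089 -0.04803175]] 0.04555044387852826
rail [[ 0.7549973   0.09510808]
 [ 0.75183507 -0.0482994 ]] -0.02204706397616696
knob [[ 0.6402669  -0.13026231]]
xyz [-0.0368, -0.0019, 0.249] dr [0.0124, 0.0004, -0.138]
```

Emit:
{"name": "jog_arm", "arguments": {
  "increments": [
    {"xyz":[-0.01,0.01,0.08],"dr":[0.01,0.0,-0.137],"grip":20},
    {"xyz":[-0.02,0.01,0.16],"dr":[0.01,0.0,-0.137],"grip":20},
    {"xyz":[-0.025,0.01,0.22],"dr":[0.01,0.0,-0.137],"grip":20},
    {"xyz":[-0.025,0.01,0.25],"dr":[0.01,0.0,-0.137],"grip":20},
    {"xyz":[-0.025,0.01,0.25],"dr":[0.01,0.0,-0.137],"grip":20}
  ]
}}

```text
time: 6.92
position: [0.5899, -0.0805, 0.0296]
tcp_rot: [-2.302, -2.036, -0.115]
wrist_force: [0.6, 0.2, 0.2]
width: 0.0178
grip_force: 0.0
```

Run:
```python
from h import *
for k in (-.062,-.045,): inc([.590+(k+.08)*.125,k,.03],1.446,.1)
```

```text
xyz [0.0373, 0.0001, 0.003] dr [-0.0004, 0.0003, 0.005]
xyz [0.0714, 0.0001, 0.0064] dr [-0.0004, 0.0003, 0.005]
```

Emit:
{"name": "jog_arm", "arguments": {
  "increments": [
    {"xyz":[0.018,0.0,0.002],"dr":[0.0,0.0,0.0],"grip":20},
    {"xyz":[0.034,0.0,0.003],"dr":[0.0,0.0,0.0],"grip":20},
    {"xyz":[0.043,0.0,0.004],"dr":[0.0,0.0,0.0],"grip":20},
    {"xyz":[0.052,0.0,0.005],"dr":[0.0,0.0,0.0],"grip":20},
    {"xyz":[0.061,0.0,0.006],"dr":[0.0,0.0,0.0],"grip":20},
    {"xyz":[0.068,0.0,0.006],"dr":[0.0,0.0,0.0],"grip":20},
    {"xyz":[0.072,0.0,0.006],"dr":[0.0,0.0,0.0],"grip":20},
    {"xyz":[0.072,0.0,0.006],"dr":[0.0,0.0,0.0],"grip":20}
  ]
}}

```text
time: 7.92
position: [0.5963, -0.0456, 0.0322]
tcp_rot: [-2.303, -2.041, -0.119]
wrist_force: [-0.7, -5.0, 3.5]
width: 0.0176
grip_force: 2.4
```

Emit:
{"name": "jog_arm", "arguments": {
  "increments": [
    {"xyz":[-0.03,0.0,0.0],"dr":[0.0,0.0,0.0],"grip":20},
    {"xyz":[-0.065,0.0,0.0],"dr":[0.0,0.0,0.0],"grip":20},
    {"xyz":[-0.065,0.0,-0.1],"dr":[0.0,0.0,0.0],"grip":20},
    {"xyz":[-0.065,0.0,-0.2],"dr":[0.0,0.0,0.0],"grip":20},
    {"xyz":[-0.065,0.0,-0.25],"dr":[0.0,0.0,0.0],"grip":20},
    {"xyz":[-0.065,0.0,-0.25],"dr":[0.0,0.0,0.0],"grip":20}
  ]
}}

```text
time: 8.68
position: [0.5909, -0.0908, 0.1544]
tcp_rot: [-2.305, -2.04, -0.122]
wrist_force: [0.1, 0.2, -0.2]
width: 0.0171
grip_force: 0.0
```

Run:
```python
from h import *
import cv2
i=env.camera_info("wrist");np.save("i4.npy",i,allow_pickle=True)
w=env.get_image("wrist");cv2.imwrite("pics/w4.png",w[:,:,::-1])
```

```text
(no output)
```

View pics/w4.png

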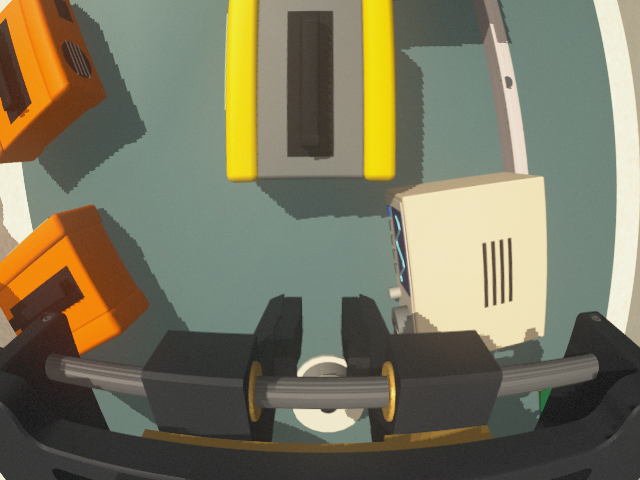

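The meter's near top corners are now at (229,181) and (394,180), clear of the generator's corner at (401,195).

Run:
```python
from h import *
i=np.load("i4.npy",allow_pickle=True).item()
q=wcast([(229,181),(394,180),(401,195)],.07,i);d=q[1]-q[0];y=np.arctan2(d[1],d[0])
c=(q[0]+q[1])/2+.0655*np.array([-np.sin(y),np.cos(y)]);print(q,np.hypot(*d),"yaw",y,"c",c)
e=wcast([(257,181),(362,179),(229,10),(394,10),(232,100),(396,100)],.07,i);print(e)
for k in((2,4),(3,5)):
    v=e[k[0]]-e[k[1]];print(np.arctan2(v[1],v[0])-np.pi/2)
inc([.49,.04,.16],-.12,.1)
```

```text
[[ 0.53792648 -0.02819656]
 [ 0.64434106 -0.04090921]
 [ 0.64806619 -0.05116083]] 0.1071712311903776 yaw -0.11889988380826018 c [0.59890338 0.03048467]
[[ 0.55638237 -0.03089529]
 [ 0.62355871 -0.03807239]
 [ 0.55093692  0.08851558]
 [ 0.65937534  0.0742368 ]
 [ 0.54690634  0.02421202]
 [ 0.65158845  0.01097961]]
-0.0625986209070113
-0.12248262729538717
xyz [0.2349, -0.2292, 0.0073] dr [-0.3078, -0.0045, 3.123]
```

Emit:
{"name": "jog_arm", "arguments": {
  "increments": [
    {"xyz":[0.05,-0.1,0.0],"dr":[-0.05,0.0,0.35],"grip":60},
    {"xyz":[0.15,-0.2,0.0],"dr":[-0.1,0.0,0.7],"grip":100},
    {"xyz":[0.23,-0.25,0.0],"dr":[-0.1,0.0,1.0],"grip":100},
    {"xyz":[0.23,-0.25,0.0],"dr":[-0.1,0.0,1.0],"grip":100}
  ]
}}

```text
time: 9.22
position: [0.4756, 0.0415, 0.1608]
tcp_rot: [-2.749, -1.415, -0.134]
wrist_force: [0.8, 0.1, -0.2]
width: 0.0555
grip_force: 0.0
```

Emit:
{"name": "jog_arm", "arguments": {
  "increments": [
    {"xyz":[0.0,0.0,0.0],"dr":[-0.05,0.0,0.35],"grip":100},
    {"xyz":[0.0,0.0,0.0],"dr":[-0.1,0.0,0.7],"grip":100},
    {"xyz":[0.0,0.0,0.0],"dr":[-0.1,0.0,1.0],"grip":100},
    {"xyz":[0.0,0.0,0.0],"dr":[-0.1,0.0,1.0],"grip":100}
  ]
}}

```text
time: 9.72
position: [0.4788, 0.0384, 0.1617]
tcp_rot: [-3.039, -0.691, -0.151]
wrist_force: [-0.6, -0.4, 0.1]
width: 0.0881
grip_force: 0.0
```

Emit:
{"name": "jog_arm", "arguments": {
  "increments": [
    {"xyz":[0.0,0.0,0.0],"dr":[-0.05,0.0,0.35],"grip":100},
    {"xyz":[0.0,0.0,0.0],"dr":[-0.1,0.0,0.7],"grip":100},
    {"xyz":[0.0,0.0,0.0],"dr":[-0.1,0.0,1.0],"grip":100},
    {"xyz":[0.0,0.0,0.0],"dr":[-0.1,0.0,1.0],"grip":100}
  ]
}}

```text
time: 10.22
position: [0.4791, 0.0387, 0.1625]
tcp_rot: [3.133, -0.083, 0.158]
wrist_force: [0.8, 1.1, 1.0]
width: 0.0881
grip_force: 0.0
```

Run:
```python
from h import *
inc([.51,.041,.12],-.12,.1)
inc([.51,.041,.03],-.12,.1)
```

```text
xyz [0.0527, -0.0081, 0.0907] dr [-0.0115, -0.0012, 0.1329]
xyz [0.0346, -0.0082, 0.2698] dr [-0.0115, -0.0012, 0.1329]
```

Emit:
{"name": "jog_arm", "arguments": {
  "increments": [
    {"xyz":[0.035,-0.008,0.08],"dr":[-0.01,0.0,0.133],"grip":100},
    {"xyz":[0.035,-0.008,0.16],"dr":[-0.01,0.0,0.133],"grip":100},
    {"xyz":[0.035,-0.008,0.23],"dr":[-0.01,0.0,0.133],"grip":100},
    {"xyz":[0.035,-0.008,0.27],"dr":[-0.01,0.0,0.133],"grip":100},
    {"xyz":[0.035,-0.008,0.27],"dr":[-0.01,0.0,0.133],"grip":100}
  ]
}}

```text
time: 10.85
position: [0.5086, 0.0408, 0.0285]
tcp_rot: [3.127, -0.189, 0.152]
wrist_force: [-0.6, -0.3, -0.1]
width: 0.088
grip_force: 0.0
```

```bash
sed -i 's/a=(.497,.016,-.205),b=(.646,.028,.052)/a=(.5434,.037,-.12),b=(.646,.0275,.05)/' h.py plan.py; python3 plan.py 0 .2 .4 .6 .8
```

```text
[0.50860993 0.04078599 0.02852217] [-0.61313683 -0.2639471  -0.07971078]
xyz [0.05, -0.0008, 0.0019] dr [-0.0004, 0.0061, -0.0015]
xyz [0.0911, -0.0013, 0.0059] dr [0.0063, 0.006, -0.0691]
xyz [0.1321, -0.0018, 0.0099] dr [0.013, 0.006, -0.1368]
xyz [0.1732, -0.0023, 0.0139] dr [0.0197, 0.006, -0.2045]
xyz [0.2142, -0.0028, 0.0179] dr [0.0264, 0.006, -0.2721]
```

Emit:
{"name": "jog_arm", "arguments": {
  "increments": [
    {"xyz":[0.03,0.0,0.001],"dr":[0.0,0.006,0.0],"grip":100},
    {"xyz":[0.05,-0.001,0.002],"dr":[0.0,0.006,0.0],"grip":100},
    {"xyz":[0.07,-0.001,0.004],"dr":[0.003,0.006,-0.035],"grip":100},
    {"xyz":[0.091,-0.001,0.006],"dr":[0.006,0.006,-0.069],"grip":100},
    {"xyz":[0.112,-0.0015,0.008],"dr":[0.01,0.006,-0.103],"grip":100},
    {"xyz":[0.132,-0.002,0.01],"dr":[0.013,0.006,-0.137],"grip":100},
    {"xyz":[0.152,-0.002,0.012],"dr":[0.016,0.006,-0.17],"grip":100},
    {"xyz":[0.152,-0.002,0.012],"dr":[0.016,0.006,-0.17],"grip":100}
  ]
}}

```text
time: 11.85
position: [0.5877, 0.0327, 0.0335]
tcp_rot: [3.135, -0.06, 0.168]
wrist_force: [0.2, -0.6, 0.2]
width: 0.088
grip_force: 0.1
```

```bash
python3 plan.py .7 .8 .9 1;  python3 - <<'E'
from h import *
import cv2
i=env.camera_info("wrist");w=env.get_image("wrist")
h=cv2.cvtColor(w,cv2.COLOR_RGB2HSV);m=cv2.inRange(h,(20,150,60),(35,255,255))
n,l,s,c=cv2.connectedComponentsWithStats(m)
k=max((k for k in range(1,n) if s[k,4]>800 and s[k,1]+s[k,3]>250),key=lambda k:s[k,4])
print(s[k])
# bottom edge of the front bumper: lowest yellow pixel per column
ys,xs=np.where(l==k);cols=np.arange(xs.min()+12,xs.max()-12,10)
b=np.array([(u,ys[xs==u].max()) for u in cols]);q=wcast(b,.07,i)
p=np.polyfit(q[:,1],q[:,0],1);print("front yaw",-np.arctan(p[0]))
for u in(xs.min(),xs.max()): print(wcast([(u,np.median(ys[xs==u]))],.068,i))
E
```

```text
[0.58772038 0.0326544  0.0334692 ] [ 0.22152316 -0.59422436  0.19806297]
xyz [0.0342, 0.0033, 0.0106] dr [0.0064, -0.0137, -0.0743]
xyz [0.0547, 0.0047, 0.0128] dr [0.0099, -0.0137, -0.1081]
xyz [0.0752, 0.0062, 0.015] dr [0.0134, -0.0137, -0.1419]
xyz [0.0957, 0.0076, 0.0172] dr [0.0169, -0.0137, -0.1758]
[  150   266   353    58 18968]
front yaw -0.03644129424265692
[[0.61653462 0.09492518]]
[[ 0.61155595 -0.03417665]]
```

Emit:
{"name": "jog_arm", "arguments": {
  "increments": [
    {"xyz":[0.018,0.004,0.009],"dr":[0.003,-0.013,-0.04],"grip":100},
    {"xyz":[0.034,0.006,0.01],"dr":[0.006,-0.013,-0.074],"grip":100},
    {"xyz":[0.045,0.008,0.012],"dr":[0.008,-0.013,-0.09],"grip":100},
    {"xyz":[0.055,0.01,0.013],"dr":[0.01,-0.013,-0.108],"grip":100},
    {"xyz":[0.065,0.011,0.014],"dr":[0.012,-0.013,-0.125],"grip":100},
    {"xyz":[0.075,0.012,0.015],"dr":[0.013,-0.013,-0.142],"grip":100},
    {"xyz":[0.083,0.013,0.016],"dr":[0.015,-0.013,-0.16],"grip":100},
    {"xyz":[0.083,0.013,0.016],"dr":[0.015,-0.013,-0.176],"grip":100}
  ]
}}

```text
time: 12.9
position: [0.6289, 0.0245, 0.0291]
tcp_rot: [-3.135, -0.078, -0.157]
wrist_force: [-1.5, -1.0, -0.9]
width: 0.0881
grip_force: 0.8
```

Run:
```python
from h import *
import cv2
o=env.observe();print(o["position"],o["wrist_force"],Ro.from_rotvec(o["tcp_rot"]).as_matrix()[:,0])
i=env.camera_info("wrist");w=env.get_image("wrist");cv2.imwrite("pics/w5.png",w[:,:,::-1]);np.save("i5.npy",i,allow_pickle=True)
```

```text
[0.62894465 0.02454667 0.02914046] [-1.45192645 -1.0452115  -0.90532705] [0.99378259 0.04966587 0.09964671]
```

View pics/w5.png

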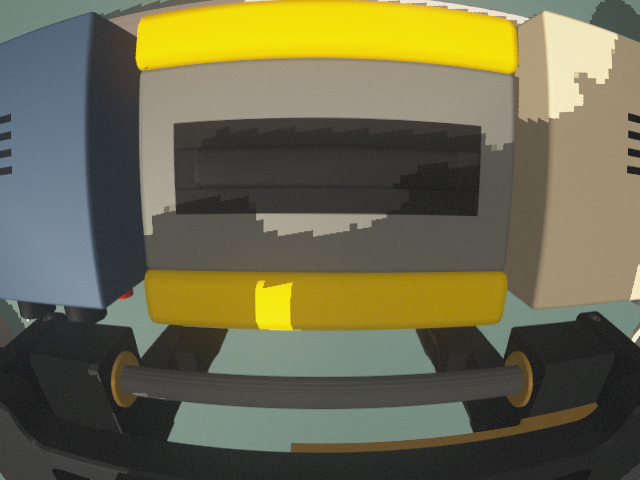

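The last picture shows the meter in the gap, square to the tool: about 41 px to the supply (105→146) and 30 px to the generator (505→535), so centred within a few mm. From here I'll creep forward and watch the force.

Emit:
{"name": "jog_arm", "arguments": {
  "increments": [
    {"xyz":[0.003,0.0,0.0],"dr":[0.0,0.0,0.0],"grip":100},
    {"xyz":[0.006,0.0,0.0],"dr":[0.0,0.0,0.0],"grip":100},
    {"xyz":[0.009,0.0,0.001],"dr":[0.0,0.0,0.0],"grip":100},
    {"xyz":[0.012,0.0,0.001],"dr":[0.0,0.0,0.0],"grip":100},
    {"xyz":[0.012,0.0,0.001],"dr":[0.0,0.0,0.0],"grip":100}
  ]
}}

```text
time: 13.58
position: [0.6344, 0.0251, 0.0292]
tcp_rot: [-3.135, -0.078, -0.156]
wrist_force: [-2.1, 0.5, -0.4]
width: 0.0883
grip_force: 1.2
```

Emit:
{"name": "jog_arm", "arguments": {
  "increments": [
    {"xyz":[0.002,0.0,0.0],"dr":[0.0,0.0,0.0],"grip":100},
    {"xyz":[0.004,0.0,0.0],"dr":[0.0,0.0,0.0],"grip":100},
    {"xyz":[0.004,0.0,0.0],"dr":[0.0,0.0,0.0],"grip":100}
  ]
}}

```text
time: 13.95
position: [0.636, 0.0252, 0.0292]
tcp_rot: [-3.135, -0.078, -0.154]
wrist_force: [-3.5, -0.2, -1.2]
width: 0.0882
grip_force: 1.6
```

Emit:
{"name": "jog_arm", "arguments": {
  "increments": [
    {"xyz":[0.002,0.0,0.0],"dr":[0.0,0.0,0.0],"grip":100},
    {"xyz":[0.004,0.0,0.0],"dr":[0.0,0.0,0.0],"grip":100},
    {"xyz":[0.004,0.0,0.0],"dr":[0.0,0.0,0.0],"grip":100}
  ]
}}

```text
time: 14.32
position: [0.6362, 0.0252, 0.0291]
tcp_rot: [-3.135, -0.078, -0.148]
wrist_force: [-9.2, 0.7, 2.5]
width: 0.0882
grip_force: 4.2
```

Emit:
{"name": "jog_arm", "arguments": {
  "increments": [
    {"xyz":[0.002,0.0,0.0],"dr":[0.0,0.0,0.0],"grip":100},
    {"xyz":[0.004,0.0,0.0],"dr":[0.0,0.0,0.0],"grip":100},
    {"xyz":[0.004,0.0,0.0],"dr":[0.0,0.0,0.0],"grip":100}
  ]
}}

```text
time: 14.7
position: [0.6363, 0.0252, 0.0291]
tcp_rot: [-3.136, -0.078, -0.142]
wrist_force: [-13.8, 0.3, 8.4]
width: 0.0881
grip_force: 6.9
```

Position has stopped at x = 0.636 while the force has risen to 14 N, so the meter is on the rail, where I expected it. Now I'll back off.

Emit:
{"name": "jog_arm", "arguments": {
  "increments": [
    {"xyz":[-0.015,0.0,-0.001],"dr":[0.0,0.0,0.0],"grip":100},
    {"xyz":[-0.05,0.0,-0.005],"dr":[0.0,0.0,0.0],"grip":100},
    {"xyz":[-0.1,0.0,-0.01],"dr":[0.0,0.0,0.0],"grip":100},
    {"xyz":[-0.13,0.0,-0.06],"dr":[0.0,0.0,0.0],"grip":100},
    {"xyz":[-0.13,0.0,-0.18],"dr":[0.0,0.0,0.0],"grip":100},
    {"xyz":[-0.13,0.0,-0.28],"dr":[0.0,0.0,0.0],"grip":100},
    {"xyz":[-0.13,0.0,-0.28],"dr":[0.0,0.0,0.0],"grip":100}
  ]
}}

```text
time: 15.58
position: [0.5672, 0.0215, 0.17]
tcp_rot: [-3.134, -0.078, -0.179]
wrist_force: [-0.1, 0.9, -0.1]
width: 0.088
grip_force: 0.0
```

Run:
```python
from h import *
import cv2
print(env.observe()["position"])
i=env.camera_info("wrist");w=env.get_image("wrist")
h=cv2.cvtColor(w,cv2.COLOR_RGB2HSV);m=cv2.inRange(h,(22,150,60),(35,255,255))
n,l,s,c=cv2.connectedComponentsWithStats(m)
print([s[k] for k in range(1,n) if s[k,4]>300])
f=cv2.findContours(m,cv2.RETR_EXTERNAL,cv2.CHAIN_APPROX_NONE)[0]
P=np.vstack([x[:,0] for x in f if cv2.contourArea(x)>300])
q=wcast(P,.07,i);r=cv2.minAreaRect((q*1e3).astype(np.float32));print(r,cv2.boxPoints(r))
# neighbours: scene masks now vs start
a=np.load("scene0.npy").astype(int);b=env.get_image("scene").astype(int)
for n,(x0,y0,x1,y1) in dict(gen_l=(222,255,262,312),sup_r=(385,268,412,328),reel=(222,228,252,258),dish=(402,252,434,284)).items():
    ca=a[y0:y1,x0:x1];cb=b[y0:y1,x0:x1]
    g=lambda z:cv2.GaussianBlur(z.mean(2).astype(np.float32),(0,0),1)
    print(n,cv2.phaseCorrelate(g(ca),g(cb)),abs(ca-cb).mean())
```

```text
[0.56720913 0.02146733 0.169953  ]
[array([ 233,    0,  181,   28, 4376], dtype=int32), array([ 230,  117,  187,   32, 5529], dtype=int32)]
((699.7363891601562, 27.491565704345703), (109.99449157714844, 128.74017333984375), 2.8991639614105225) [[641.5538    88.9976  ]
 [648.06525  -39.5778  ]
 [757.919    -34.014465]
 [751.40753   94.56093 ]]
gen_l ((-0.22669068698812112, 0.09063583922977969), 0.46912997523943584) 24.260526315789473
sup_r ((0.520531780139919, -0.0027794114225301314), 0.9976308109583678) 3.7831275720164608
reel ((0.024181175433691138, -0.18692554936096428), 1.0019211387634277) 6.4218518518518515
dish ((0.01851629241784636, 0.010562044909166346), 0.9992308715591207) 4.531575520833333
```

```bash
python3 -c "
from rig import env
print(env.sign_off())"
```

```text
the job is handed in; nothing more can be done
None
```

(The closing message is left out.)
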